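# Hold the cutlery basket to drip over its tray

### The job

First slide the aluminium drip tray along the counter, without lifting it, until it lies centred and squared up on the dark inset panel. Then pick up the red cutlery basket by its handle, carry it upright over the top of the plate rack without the basket touching the rack or anything else on the way, and finish holding it still, about 2 cm above the tray's rim, centred over the tray, lined up lengthwise with it and not touching it: do not put it down or let go. Leave the glass tumbler, the jar and the mug where they are.

Things in the scene. Friction and masses are not known exactly. Their poses are not given: they have to be found in the camera images.
- panel: Dark rectangular panel let into the counter, flush with it (fixed, nothing to bump against): 190 mm along its x, 140 mm along its y. Origin at its centre, on the counter surface.
- tray: Loose aluminium drip tray, flat on the counter, 150 mm along x, 110 mm along y, rim 12 mm high, walls and floor 4 mm thick, 0.3 kg. Beyond its -x end (roughly robot side at the start) a black upright grip fin: 40 mm along x, 14 mm thick along y, 36 mm high from the counter, centred at x = -95 mm; pinch it across y from above. Origin: underside, centre of the 150 x 110 mm pan (without fin).
- basket: Loose red cutlery basket with black slots, upright, open box 110 mm along x, 70 mm along y, 75 mm high, 0.3 kg with three teaspoons fixed in it (tops at 95 mm). A straight steel handle bar over it runs along x, 108 mm long, 10 mm wide in y, 14 mm high, centre 125 mm above the underside, on a post at each end. Origin: centre of the underside.
- rack: Fixed wire rack with five upright saucers in a row along its x, between the basket and the tray: 270 mm along x, 104 mm along y, 118 mm high. Origin: centre of its foot, on the counter.
- tumbler: Glass tumbler, 68 mm diameter, 100 mm high, loose; a bystander. Origin: centre of the underside.
- jar: Jar with an orange cap, 60 mm diameter, 90 mm high, loose; a bystander. Origin: centre of the underside.
- mug: White mug, 80 mm diameter, 90 mm high, with its handle at its own +y, loose; a bystander. Origin: centre of the underside.
There are look-alikes about, which are no part of the job. Of the things like the tray, leave any that is purple, turquoise or yellow; of the rest the smaller one is meant.

How it is judged:
By the outcome, as a careful person would: the job done as asked, in the order asked, and still so for the second after the job is handed in, while the arm keeps its last pose, push and grip.
It also fails if it takes over 72 s, if anything falls off the work surface, if the arm or the gripper's body presses on something with over 40 N, if the wrist force passes 120 N, or if a joint passes its speed limit or range.

### The arm

A 7-joint arm with a two-finger parallel gripper is mounted at the origin on the work surface. World frame = base frame: x ahead of the robot, y to its left, z up, the work surface at z = 0. Lengths are in mm, angles in rad, forces in N, time in s.
With the tool pointing down it reaches from about 400 to 875 mm from the base axis. Payload 4.4 kg.
Tool frame: the origin (TCP) lies on the centre line of the jaws, within the pads' length; the fingertips stand 14 mm ahead of it and the grasp point (between the pads) lies 5 mm behind it (tips_ahead is the distance from the TCP to the fingertips, in mm); z points along the fingers, y is the line along which they close (so a half turn about z gives the same grasp; the last joint's range is limited). The gripper opens to 85 mm and grips with 20 to 120 N. Pads are 22 mm wide; open, the fingers measure 114 mm over their backs; the gripper's body (76 mm by 85 mm) begins 54 mm behind the grasp point. The pads swing forward as they close: fully open they stand 13 mm farther back than shut.
Start: joints at [-1.29, 0.628, 0.038, 1.517, -0.027, 0.996, -0.02], TCP at [220.906, 611.325, 245.313] pointing down, gripper open.
Joint ranges: [-3.06, 3.06], [-0.37, 2.12], [-1.25, 1.32], [0.18, 2.47], [-1.1, 4.24], [0.23, 1.98], [-2.94, 2.94]. Speed limits (rad/s): [2.57, 2.57, 3.14, 3.14, 3.14, 3.14, 3.14].

### API

Orientations are given as [roll, pitch, yaw] about the fixed x, y, z axes, in that order (R = Rz(yaw) Ry(pitch) Rx(roll)).
In Python, from cell import * gives the robot as it stands.
- The arm moves only by the tool move_arm, never from a script. Its argument "rows" is text: rows parted by semicolons, each of 7 numbers parted by spaces: the shift along the tool's x, y, z scaled (see below), then the turn, a rotation vector about the tool's x, y, z scaled (see below), then the closure, from -1 (fully open) to 1 (shut). A call has 1 to 12 rows; each row is the pose to reach, as a shift and turn from the pose commanded when the call began, along the tool's axes at that moment; what a row does not reach only later rows make up. The controller multiplies each number of a shift by 0.3 m and each number of a turn by pi/2 rad. A row lasts 1/12 s, in which the tool goes at most 41.7 mm and 7.16 degrees, less where a joint would pass 70% of its speed; a pose out of reach is approached as far as the arm can. A call with a number of a shift or a turn outside -1 to 1 is refused whole. A call with a gripper value outside its range is refused whole. The fingers move at their own pace and stop on an object; the grip force is fixed at half the most. Time passes only in rows, so rows that repeat a pose let the fingers close. It gives the time, the measured TCP pose, the force, the opening and the grip force at its end, in the units of the state.
- read_state(): the state, without advancing time (a new reading comes with each control period).
- get_image(name): name is "side" or "top"; returns a dict with "img" (420x560x3 uint8, red, green, blue), "vfov" (degrees; the focal length in pixels is half the picture's height over the tangent of half this angle, whatever the lens; pixels are square), "cx", "cy" (the principal point, pixels), "extrinsics" (4x4, takes a point from camera to world coordinates). Camera axes: x right, y up, looking along -z (the intrinsics and any distortion apply to the point x, -y, -z); pixel columns grow to the right and rows downward; lengths in mm; the calibration is good to about 2 mm. A picture is of the moment at which its call begins. There is no depth.
- finish_job(): hands the job in; it is judged then, once.
The state is a dict: "clock": time; "qpos": joint angles; "qd": joint speeds; "tau": joint torques, N m; "eef_pos": TCP position; "tool_rot": TCP orientation; "force": force on the tool from outside, world axes, zero at the start; "torque": the same for the moment, N m; "width": finger opening in mm; "gripper_force": force on a finger pad.
Only numpy, scipy, OpenCV 4.12 (cv2) and the standard library are available. Lean on these libraries where they do the work, as an engineer would, in place of code of your own. Each camera call takes 0.05 s, during which the arm holds its last target. There are 200 camera calls.

## Working session

There is one attempt and no reset: what is moved stays moved. The work goes in short steps, Python scripts to look and compute and a tool call to move; the robot and the scene stay as the last step left them, time stands still between calls to the robot, and variables do not carry over. Pictures are saved under pics/ and viewed, at most 10 in all, crops included, and the job is handed in when it is done.

Besides the shell and the picture viewer there is one more tool, called after "Call:" by a JSON object that holds its "api" and its "payload", one argument or row to a line. move_arm: Moves the arm, as the interface text tells. Its arguments: {"type":"object","properties":{"rows":{"type":"string"}},"required":["rows"]}

```bash
mkdir -p pics; ls
python3 - <<'E'
from cell import *
import cv2,numpy as np
for n in("top","side"):
    d=get_image(n); cv2.imwrite(f"pics/{n}0.png",d["img"][:,:,::-1]); print(n,{k:v for k,v in d.items() if k!="img"})
s=read_state(); print(s)
E
```

```text
pics
top {'vfov': 57.466494653660426, 'cx': 275.74261854772607, 'cy': 208.9784585398147, 'extrinsics': array([[ 8.34391341e-03,  9.88605490e-01, -1.50298251e-01,
         3.40768078e+02],
       [-9.99948608e-01,  9.11455234e-03,  4.43925245e-03,
         1.01933021e+02],
       [ 5.75857063e-03,  1.50253486e-01,  9.88630734e-01,
         9.26886978e+02],
       [ 0.00000000e+00,  0.00000000e+00,  0.00000000e+00,
         1.00000000e+00]])}
side {'vfov': 51.733481336593144, 'cx': 284.64053013026677, 'cy': 212.9980766609958, 'extrinsics': array([[ 8.72948624e-01,  2.60397457e-01, -4.12497109e-01,
        -3.20951292e+01],
       [-4.87641812e-01,  4.43478041e-01, -7.52019076e-01,
        -8.16827023e+02],
       [-1.28904450e-02,  8.57624855e-01,  5.14114233e-01,
         6.52349027e+02],
       [ 0.00000000e+00,  0.00000000e+00,  0.00000000e+00,
         1.00000000e+00]])}
{'clock': 0.1, 'qpos': array([-1.28979312,  0.62925712,  0.03848138,  1.51825017, -0.02700679,
        0.99628244, -0.02002566]), 'qd': array([-0.00018171, -0.00312091,  0.00058046, -0.00154081, -0.00137079,
        0.00045285, -0.00056037]), 'tau': array([ 2.71683108e-03, -5.64534688e+01,  1.22999556e+00, -1.93977410e+01,
        1.11718118e-02,  5.35702886e-03, -7.06493509e-06]), 'eef_pos': array([220.74212242, 610.81601391, 244.48513086]), 'tool_rot': array([-3.13991487e+00,  3.24004323e-05,  2.79473090e+00]), 'force': array([-0.34417878, -0.4796399 ,  0.04449444]), 'torque': array([ 0.04428013, -0.05607405,  0.01157468]), 'gripper_force': 0.0, 'width': 85.1725959229137}
```

View pics/top0.png

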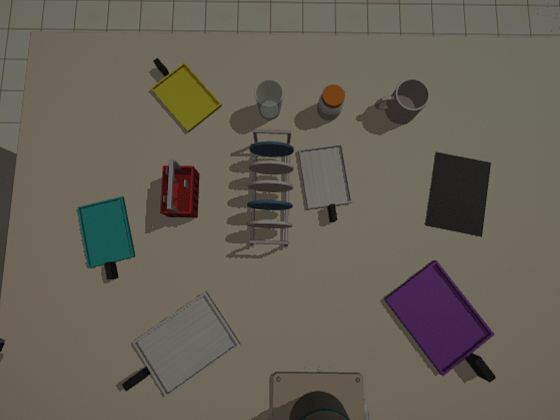

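View pics/side0.png

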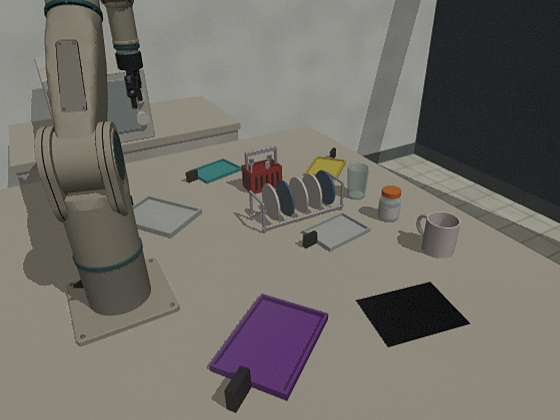

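The top view shows the target tray, the smaller grey one, at about (325,178) with its fin at (333,213). The panel is at (459,194), the basket at (180,190) with its handle bar at (172,185), and the rack at (271,188). The side view shows the fin at (310,239), the panel at (411,312) and the handle at (261,155).

```bash
cat > h.py <<'E'
import numpy as np,cv2
from cell import *
def cam(n):
    d=get_image(n); d["f"]=d["img"].shape[0]/2/np.tan(np.radians(d["vfov"]/2)); return d
def ray(d,p):
    E=d["extrinsics"]; v=np.array([(p[0]-d["cx"])/d["f"],-(p[1]-d["cy"])/d["f"],-1.])
    return E[:3,3],E[:3,:3]@v
def onz(d,p,z):
    o,v=ray(d,p); return o+v*(z-o[2])/v[2]
def tri(a,p,b,q):
    o,v=ray(a,p);o2,w=ray(b,q)
    s=np.linalg.lstsq(np.c_[v,-w],o2-o,rcond=None)[0]
    A=o+v*s[0];B=o2+w*s[1]; return (A+B)/2,np.linalg.norm(A-B)
def proj(d,P):
    E=d["extrinsics"];c=E[:3,:3].T@(np.asarray(P,float)-E[:3,3])
    return np.array([d["cx"]-d["f"]*c[0]/c[2],d["cy"]+d["f"]*c[1]/c[2]])
def blob(m,x0,y0,x1,y1):
    k=np.zeros(m.shape,np.uint8);k[y0:y1,x0:x1]=m[y0:y1,x0:x1]*1
    n,l,st,c=cv2.connectedComponentsWithStats(k)
    i=1+np.argmax(st[1:,4]); c=max(cv2.findContours((l==i).astype(np.uint8),0,cv2.CHAIN_APPROX_NONE)[0],key=cv2.contourArea)
    return c,st[i,4]
def quad(c):
    return cv2.boxPoints(cv2.minAreaRect(c))
E
python3 - <<'E'
from h import *
np.set_printoptions(precision=1,suppress=True)
t,s=cam("top"),cam("side")
for d,nm,boxes in((t,"top",{"panel":(415,140,505,245),"fin":(322,200,345,228)}),(s,"side",{"panel":(345,275,480,350),"fin":(298,228,320,252)})):
    g=d["img"].max(2); 
    for k,b in boxes.items():
        c,a=blob(g<55,*b); q=quad(c); print(nm,k,a,q.tolist())
        print(np.array([onz(d,p,0 if k=="panel" else 36) for p in q]))
# red
for d,nm in((t,"top"),(s,"side")):
    i=d["img"].astype(int); c,a=blob((i[:,:,0]>70)&(i[:,:,0]>2*i[:,:,1]),*((140,140,220,230) if nm=="top" else (230,140,300,200))); print(nm,"red",a,quad(c).tolist())
a=cv2.resize(t["img"][140:232,150:360],None,fx=3.8,fy=3.8,interpolation=2)[:300]
A=cv2.resize(t["img"][140:220,150:360],None,fx=3.8,fy=3.8,interpolation=2)
B=cv2.resize(s["img"][140:255,225:375],None,fx=2.6,fy=2.6,interpolation=2)
o=np.zeros((A.shape[0]+B.shape[0],800,3),np.uint8);o[:A.shape[0],:A.shape[1]]=A;o[A.shape[0]:,:B.shape[1]]=B
C=cv2.resize(t["img"][195:235,290:350],None,fx=6,fy=6,interpolation=2);o[A.shape[0]:A.shape[0]+240,420:780]=C
o=np.clip(o*1.4,0,255).astype(np.uint8)
cv2.imwrite("pics/c1.png",o[:600,:,::-1]);print(A.shape,B.shape)
E
```

```text
top panel 4180 [[424.0350341796875, 227.36892700195312], [435.466796875, 151.919189453125], [492.4317626953125, 160.55026245117188], [481.0, 236.0]]
[[ 439.7 -263.7    0. ]
 [ 630.3 -302.     0. ]
 [ 609.3 -443.8    0. ]
 [ 419.9 -401.4    0. ]]
top fin 135 [[326.1351318359375, 204.81080627441406], [333.9189453125, 203.5135040283203], [336.75677490234375, 220.54054260253906], [328.97296142578125, 221.8378448486328]]
[[487.2 -20.8  36. ]
 [490.5 -39.2  36. ]
 [450.1 -45.3  36. ]
 [446.9 -27.   36. ]]
side panel 4184 [[356.0000305175781, 300.0], [454.3962707519531, 271.88677978515625], [469.1132507324219, 323.39617919921875], [370.7170104980469, 351.5093994140625]]
[[ 445.4 -264.8    0. ]
 [ 705.9 -303.2    0. ]
 [ 602.3 -435.7    0. ]
 [ 382.5 -393.5    0. ]]
side fin 177 [[303.0, 231.0], [316.0, 231.0], [316.0, 247.0], [303.0, 247.0]]
[[459.2 -18.4  36. ]
 [488.2 -35.3  36. ]
 [449.7 -95.2  36. ]
 [422.3 -79.2  36. ]]
top red 657 [[172.01321411132812, 212.69622802734375], [174.07736206054688, 165.22076416015625], [193.1282958984375, 166.049072265625], [191.06414794921875, 213.5245361328125]]
side red 504 [[245.564697265625, 164.54119873046875], [279.02349853515625, 157.10589599609375], [285.42352294921875, 185.9058837890625], [251.9647216796875, 193.3411865234375]]
(304, 798, 3) (299, 390, 3)
```

View pics/c1.png

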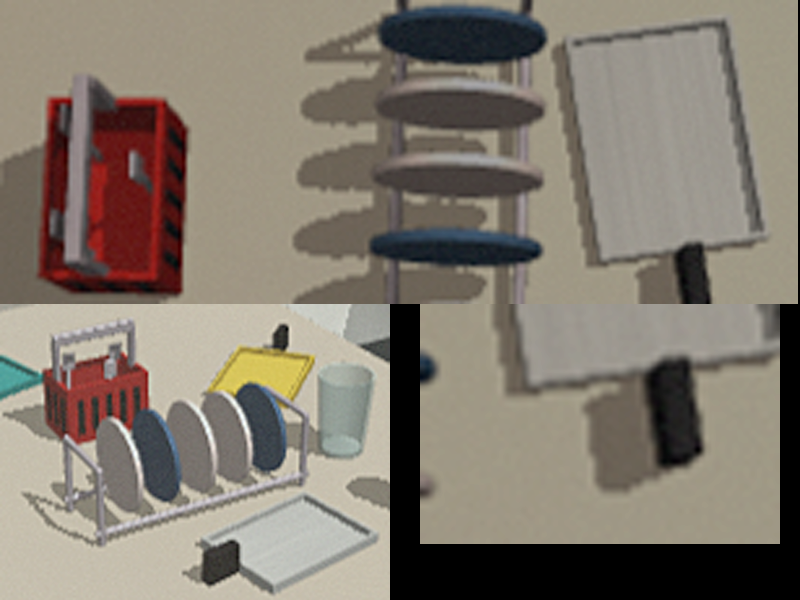

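The composite shows the rim corners of the tray at crop points (567,38), (727,20), (768,235) and (600,262). The handle bar runs from crop point (87,78) to (84,268) in the top view and from (55,342) to (133,323) in the side view. Next I refine these and triangulate.

Run:
```python
from h import *
np.set_printoptions(precision=1,suppress=True)
t,s=cam("top"),cam("side")
def corners(c,n=4):
    h=cv2.convexHull(c)
    return cv2.approxPolyN(h,n,ensure_convex=True).reshape(-1,2).astype(float)
for d,b in((t,(415,140,505,245)),(s,(345,275,480,350))):
    c,a=blob(d["img"].max(2)<55,*b); q=corners(c); P=np.array([onz(d,p,0) for p in q])[:,:2]; print("panel",q.tolist()); print(P,P.mean(0),[np.linalg.norm(P[i]-P[i-1]) for i in range(4)])
T=lambda u,v:(150+u/3.8,140+v/3.8-.3)
S=lambda u,v:(225+u/2.6,140+(v-304)/2.6)
C=lambda u,v:(290+(u-420)/6,195+(v-304)/6)
for n,a,b in(("rim near-y",T(766,237),S(272,588)),("rim far-y",T(727,21),S(378,537)),("rim far+y",T(567,40),S(304,496)),
 ("bar far",T(87,78),S(133,323)),("bar near",T(84,268),S(55,341)),
 ("fin top near",C(686,464),S(205,557)),("fin top far",C(666,362),S(238,543))):
    print(n,*tri(t,a,s,b))
R=[T(567,40),T(727,21),T(766,237),T(600,263)]
P=np.array([onz(t,p,12) for p in R]);print("tray",P,P.mean(0),[np.linalg.norm(P[i]-P[i-1]) for i in range(4)])
v=P[0]+P[1]-P[2]-P[3];yaw=np.arctan2(v[1],v[0]);v=P[0]+P[3]-P[1]-P[2];print("yaw",np.degrees(yaw),np.degrees(np.arctan2(v[1],v[0]))-90)
print("fin by tray",P.mean(0)-95*np.array([np.cos(yaw),np.sin(yaw),0]))
for h in(118,125,132): print("bar",h,onz(t,T(87,78),h),onz(t,T(84,268),h))
print("rack top",[onz(t,p,110) for p in((250,150),(293,150),(277,131),(270,242))],"rack foot",onz(t,(288,245),0))
```

```text
panel [[490.0, 163.0], [481.0, 236.0], [425.0, 225.0], [435.0, 152.0]]
[[ 602.9 -437.2]
 [ 419.9 -401.4]
 [ 445.5 -266.4]
 [ 630.  -300.8]] [ 524.6 -351.4] [np.float64(139.03441029534983), np.float64(186.5328494867732), np.float64(137.39968074828485), np.float64(187.6978982235022)]
panel [[470.0, 323.0], [388.0, 347.0], [355.0, 300.0], [430.0, 282.0]]
[[ 604.8 -435.8]
 [ 418.3 -401.3]
 [ 443.6 -263.7]
 [ 629.1 -301.3]] [ 523.9 -350.5] [np.float64(136.74947759506503), np.float64(189.6658420833047), np.float64(139.8664015096878), np.float64(189.32689607695696)]
rim near-y [498.4 -86.5   6.7] 2.220387573733265
rim far-y [644.3 -65.1   5.3] 1.59022283026256
rim far+y [628.3  41.1   5.7] 2.3479598753443587
bar far [566.  321.2 125.4] 1.7779786698538829
bar near [458.  316.6 127. ] 0.7439273068769358
fin top near [448.1 -40.2  32.9] 0.6862475445787459
fin top far [489.6 -33.6  31.4] 2.5445263170320715
tray [[627.4  41.   12. ]
 [641.3 -63.5  12. ]
 [498.5 -86.   12. ]
 [480.7  20.1  12. ]] [562.  -22.1  12. ] [np.float64(148.1760852234195), np.float64(105.43714794585969), np.float64(144.5929277248362), np.float64(107.54860043705374)]
yaw 8.504958909097864 8.553397840005076
fin by tray [468.1 -36.2  12. ]
bar 118 [568.9 322.9 118. ] [459.  319.2 118. ]
bar 125 [566.9 320.9 125. ] [458.  317.3 125. ]
bar 132 [565. 319. 132.] [457.  315.4 132. ]
rack top [array([596.1, 156.2, 110. ]), array([597.1,  61.2, 110. ]), array([640.6,  96.9, 110. ]), array([393.7, 109.9, 110. ])] rack foot [394.   67.5   0. ]
```

```bash
cat > plan.py <<'E'
import numpy as np,sys
def plan(cur,*ts):
    """legs between [x,y,z,yawdeg] commanded poses, each printed in move units"""
    for t in ts:
        a=np.radians(cur[3]);d=np.subtract(t[:3],cur[:3])
        m=[d[0]*np.cos(a)+d[1]*np.sin(a),d[0]*np.sin(a)-d[1]*np.cos(a),-d[2]]
        print(t,"->",np.round(np.array(m)/300,4),"rz",round(-(t[3]-cur[3])/90,4),"dist",round(float(np.linalg.norm(d))));cur=t
E
python3 -c "
from plan import *
plan([220.9,611.3,245.3,160.13],[345,390,245,170],[430,160,245,180],[468.5,-36.5,150,188.5],[468.5,-36.5,60,188.5],[468.5,-36.5,24,188.5])"
```

```text
[345, 390, 245, 170] -> [-0.6398 -0.5532  0.001 ] rz -0.1097 dist 254
[430, 160, 245, 180] -> [-0.4122 -0.7058  0.    ] rz -0.1111 dist 245
[468.5, -36.5, 150, 188.5] -> [-0.1283 -0.655   0.3167] rz -0.0944 dist 222
[468.5, -36.5, 60, 188.5] -> [-0.   0.   0.3] rz -0.0 dist 90
[468.5, -36.5, 24, 188.5] -> [-0.    0.    0.12] rz -0.0 dist 36
```

Call:
{"api": "move_arm", "payload": {
  "rows": "-0.213 -0.184 0 0 0 -0.037 -1;-0.427 -0.369 0 0 0 -0.073 -1;-0.64 -0.553 0.001 0 0 -0.11 -1;-0.64 -0.553 0.001 0 0 -0.11 -1;-0.64 -0.553 0.001 0 0 -0.11 -1;-0.64 -0.553 0.001 0 0 -0.11 -1;-0.64 -0.553 0.001 0 0 -0.11 -1;-0.64 -0.553 0.001 0 0 -0.11 -1"
}}

```text
clock: 0.97
eef_pos: [347.3, 387.0, 245.4]
tool_rot: [-3.141, 0.001, 2.961]
force: [-0.7, 0.6, 0.5]
width: 85.6
gripper_force: 0.0
```

```bash
python3 -c "
from h import *
s=read_state();print(s['qpos'],s['eef_pos'],s['tool_rot'])"
```

```text
[-0.89125714  0.4424827  -0.00427849  1.87724825  0.00436142  0.82206707
  0.49213661] [347.29553393 386.99159049 245.35114333] [-3.14077166e+00  1.10569065e-03  2.96102632e+00]
```

Call:
{"api": "move_arm", "payload": {
  "rows": "-0.412 -0.706 0 0 0 -0.111 -1;-0.412 -0.706 0 0 0 -0.111 -1;-0.412 -0.706 0 0 0 -0.111 -1;-0.412 -0.706 0 0 0 -0.111 -1;-0.412 -0.706 0 0 0 -0.111 -1;-0.412 -0.706 0 0 0 -0.111 -1;-0.412 -0.706 0 0 0 -0.111 -1;-0.412 -0.706 0 0 0 -0.111 -1;-0.412 -0.706 0 0 0 -0.111 -1"
}}

```text
clock: 1.72
eef_pos: [430.0, 162.0, 245.1]
tool_rot: [3.14, 0.0, -3.139]
force: [-0.1, -0.1, -0.3]
width: 85.4
gripper_force: 0.0
```

Call:
{"api": "move_arm", "payload": {
  "rows": "-0.128 -0.655 0.317 0 0 -0.0945 -1;-0.128 -0.655 0.317 0 0 -0.0945 -1;-0.128 -0.655 0.317 0 0 -0.0945 -1;-0.128 -0.655 0.317 0 0 -0.0945 -1;-0.128 -0.655 0.317 0 0 -0.0945 -1;-0.128 -0.655 0.317 0 0 -0.0945 -1;-0.128 -0.655 0.317 0 0 -0.0945 -1;-0.128 -0.655 0.317 0 0 -0.0945 -1;-0.128 -0.655 0.317 0 0 -0.0945 -1;-0.128 -0.655 0.317 0 0 -0.0945 -1;-0.128 -0.655 0.317 0 0 -0.0945 -1;-0.128 -0.655 0.317 0 0 -0.0945 -1"
}}

```text
clock: 2.72
eef_pos: [468.9, -35.1, 150.4]
tool_rot: [3.141, 0.001, -2.99]
force: [-0.1, -0.3, 0.8]
width: 85.6
gripper_force: 0.0
```

Call:
{"api": "move_arm", "payload": {
  "rows": "0 0 0.1 0 0 0 -1;0 0 0.2 0 0 0 -1;0 0 0.3 0 0 0 -1;0 0 0.3 0 0 0 -1;0 0 0.3 0 0 0 -1;0 0 0.3 0 0 0 -1"
}}

```text
clock: 3.22
eef_pos: [469.3, -36.2, 61.0]
tool_rot: [-3.141, 0.001, -2.992]
force: [0.4, 0.1, -0.2]
width: 85.5
gripper_force: 0.0
```

Call:
{"api": "move_arm", "payload": {
  "rows": "0 0 0.06 0 0 0 -1;0 0 0.12 0 0 0 -1;0 0 0.12 0 0 0 -1;0 0 0.12 0 0 0 -0.3;0 0 0.12 0 0 0 0.1;0 0 0.12 0 0 0 0.4;0 0 0.12 0 0 0 0.6;0 0 0.12 0 0 0 1;0 0 0.12 0 0 0 1;0 0 0.12 0 0 0 1;0 0 0.12 0 0 0 1;0 0 0.12 0 0 0 1"
}}

```text
clock: 4.22
eef_pos: [469.1, -36.4, 24.8]
tool_rot: [-3.141, 0.001, -2.992]
force: [-0.5, 0.6, 7.9]
width: 13.0
gripper_force: 59.0
```

Call:
{"api": "move_arm", "payload": {
  "rows": "0 0 0 0 0 0 1;0 0 0 0 0 0 1;0 0 0 0 0 0 1;0 0 0 0 0 0 1"
}}

```text
clock: 4.55
eef_pos: [469.1, -36.4, 24.7]
tool_rot: [-3.141, 0.001, -2.992]
force: [-0.8, -0.3, 8.5]
width: 13.1
gripper_force: 59.0
```

Run:
```python
from h import *
from plan import *
d,s=cam("top"),cam("side"); A=cv2.resize(d["img"][130:250,280:500],None,fx=3.6,fy=3.6,interpolation=2);cv2.imwrite("pics/g1.png",np.clip(A[:,:,::-1]*1.4,0,255))
print(read_state()['force'])
c=[468.5,-36.5,24,188.5];g=[431.2,-333.2,24,169.2]
w=[[c[j]+(g[j]-c[j])*k/2 for j in range(4)] for k in (1,2)];plan(c,*w)
```

```text
[-0.37780454  0.43661454  8.56751705]
[449.85, -184.85, 24.0, 178.85] -> [ 0.1346 -0.4799 -0.    ] rz 0.1072 dist 150
[431.2, -333.2, 24.0, 169.2] -> [ 0.0522 -0.4956 -0.    ] rz 0.1072 dist 150[ WARN:0@0.785] global loadsave.cpp:1063 imwrite_ Unsupported depth image for selected encoder is fallbacked to CV_8U.
```

View pics/g1.png

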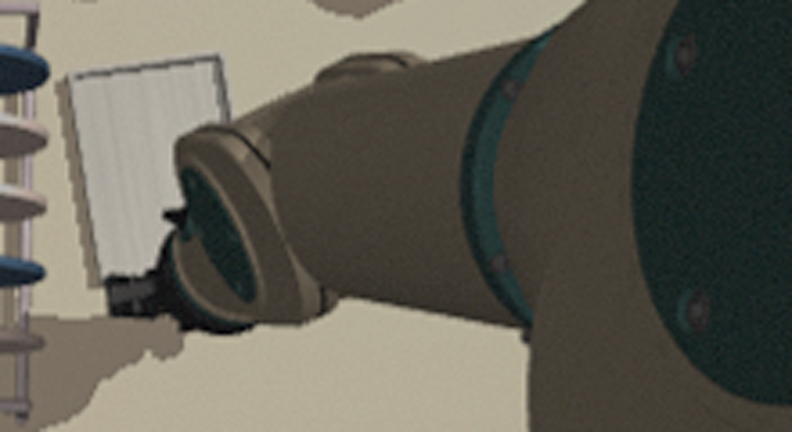

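The view shows the fin pinched at about (130,295) in the crop, with the tray still flat. I now slide it in two legs.

Call:
{"api": "move_arm", "payload": {
  "rows": "0.011 -0.04 0 0 0 0.009 1;0.0225 -0.08 0 0 0 0.018 1;0.034 -0.12 0 0 0 0.027 1;0.045 -0.16 0 0 0 0.036 1;0.056 -0.2 0 0 0 0.045 1;0.067 -0.24 0 0 0 0.0535 1;0.0785 -0.28 0 0 0 0.0625 1;0.09 -0.32 0 0 0 0.0715 1;0.101 -0.36 0 0 0 0.0805 1;0.112 -0.4 0 0 0 0.0895 1;0.1235 -0.44 0 0 0 0.098 1;0.1345 -0.48 0 0 0 0.107 1"
}}

```text
clock: 5.65
eef_pos: [452.0, -183.3, 24.8]
tool_rot: [3.14, 0.004, 3.125]
force: [1.2, 5.1, 6.1]
width: 12.7
gripper_force: 59.0
```

Call:
{"api": "move_arm", "payload": {
  "rows": "0.004 -0.041 0 0 0 0.009 1;0.0085 -0.0825 0 0 0 0.018 1;0.013 -0.124 0 0 0 0.027 1;0.0175 -0.165 0 0 0 0.036 1;0.022 -0.2065 0 0 0 0.045 1;0.026 -0.248 0 0 0 0.0535 1;0.0305 -0.289 0 0 0 0.0625 1;0.035 -0.33 0 0 0 0.0715 1;0.0395 -0.372 0 0 0 0.0805 1;0.0435 -0.413 0 0 0 0.0895 1;0.048 -0.4545 0 0 0 0.098 1;0.052 -0.4955 0 0 0 0.107 1"
}}

```text
clock: 6.65
eef_pos: [433.3, -331.4, 24.8]
tool_rot: [3.139, 0.002, 2.957]
force: [1.1, 5.6, 6.9]
width: 12.7
gripper_force: 59.0
```

Call:
{"api": "move_arm", "payload": {
  "rows": "0 0 0 0 0 0 1;0 0 0 0 0 0 1;0 0 0 0 0 0 1"
}}

```text
clock: 6.9
eef_pos: [432.6, -335.0, 24.8]
tool_rot: [-3.139, 0.003, 2.953]
force: [0.3, -3.2, 5.7]
width: 12.8
gripper_force: 59.2
```

Run:
```python
from h import *
t,s=cam("top"),cam("side")
A=cv2.resize(t["img"][135:255,410:510],None,fx=4.8,fy=4.8,interpolation=2)
B=cv2.resize(s["img"][265:365,335:485],None,fx=3.8,fy=3.8,interpolation=2)[:,:]
o=np.zeros((580,800,3),np.uint8);o[:576,:480]=A[:576];h=cv2.resize(B,(320,213));o[:213,480:]=h
cv2.imwrite("pics/g2.png",np.clip(o[:,:,::-1]*1.4,0,255).astype(np.uint8))
cv2.imwrite("pics/g3.png",np.clip(cv2.resize(s["img"][255:365,325:495],None,fx=4.7,fy=4.7,interpolation=2)[:,:,::-1]*1.4,0,255).astype(np.uint8))
r=read_state();print(r['eef_pos'],r['tool_rot'],r['force'])
```

```text
[ 432.56015133 -334.98169915   24.79610225] [-3.13900210e+00  2.78934995e-03  2.95344884e+00] [ 0.14199306 -4.20754875  4.261899  ]
```

View pics/g2.png

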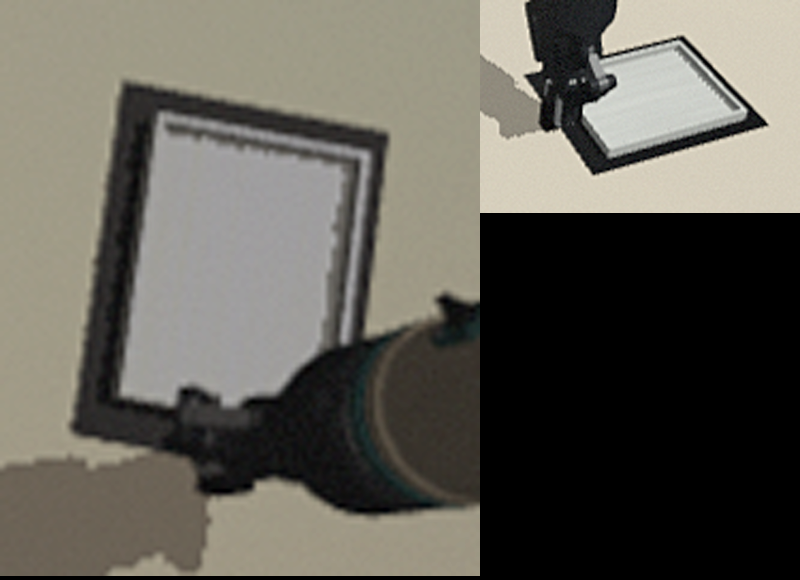

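The top crop shows the tray on the panel. The panel's far corners are at (123,83) and (387,132), and the rim's at (160,112) and (375,150). It looks slightly too far to -y, so I check with the side crop.

View pics/g3.png

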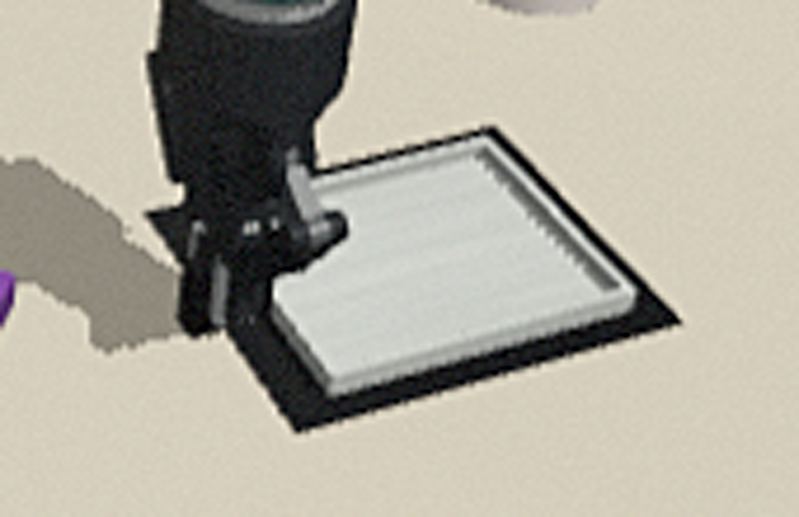

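Run:
```python
from h import *
np.set_printoptions(precision=1,suppress=True)
t=cam("top");s=cam("side")
C=lambda u,v:(410+u/4.8-.4,135+v/4.8-.4)
for n,u,z in(("panel far",[(123,83),(387,132)],0),("panel near+y",[(74,432)],0),("rim far +y,-y",[(160,112),(375,150)],12)):
    print(n,[onz(t,C(*p),z)[:2] for p in u])
# bright-rim mask: tray pixels vs dark panel, both views
for d,b in((t,(425,150,495,225)),(s,(340,270,480,350))):
    i=d["img"].astype(int);g=i.max(2);print(g[190,430:495:2] if d is t else g[310,350:480:4])
```

```text
panel far [array([ 630.3, -301.4]), array([ 605.3, -437.9])]
panel near+y [array([ 446.5, -266.5])]
rim far +y,-y [array([ 611.3, -314.4]), array([ 592.3, -424. ])]
[ 48  34  21  15  82 117 115 114 114 114 113 114 114 113 113 115 114 114
 113 114 114 113 114 114 118  66  64  76  31 109 113 113 114]
[101 100 134  89  20  27  25  19  20  16  13 158 148 149 150 153 153 153
 151 150 149 148 150 148 157  63  82 134 152 153 150 152 152]
```

Run:
```python
from h import *
np.set_printoptions(precision=1,suppress=True)
s=cam("side")
C=lambda u,v:(325+u/4.7-.4,255+v/4.7-.4)
q={"rim far+y":(492,135,12),"rim far-y":(638,288,12),"rim near-y":(333,382,12),"base near-y":(333,397,0),"base far-y":(634,308,0),"p far+y":(490,126,0),"p far-y":(682,322,0),"p near-y":(298,432,0),"p near+y":(147,213,0)}
for k,(u,v,z) in q.items(): print(k,onz(s,C(u,v),z)[:2])
```

```text
rim far+y [ 612.2 -313.3]
rim far-y [ 592.1 -419.3]
rim near-y [ 440.9 -394.7]
base near-y [ 444.2 -393.1]
base far-y [ 592.6 -419.5]
p far+y [ 628.4 -298.4]
p far-y [ 604.  -435.8]
p near-y [ 419.1 -400.4]
p near+y [ 445.4 -264.5]
```

Call:
{"api": "move_arm", "payload": {
  "rows": "0.003 0.0035 0 0 0 0.0017 1;0.006 0.007 0 0 0 0.0033 1;0.009 0.0105 0 0 0 0.005 1;0.012 0.014 0 0 0 0.0067 1;0.012 0.014 0 0 0 0.0067 1;0.012 0.014 0 0 0 0.0067 1;0.012 0.014 0 0 0 0.0067 1;0.012 0.014 0 0 0 0.0067 1"
}}

```text
clock: 7.82
eef_pos: [430.4, -329.2, 24.8]
tool_rot: [-3.14, 0.003, 2.944]
force: [1.7, -3.4, 5.7]
width: 13.0
gripper_force: 59.3
```

Call:
{"api": "move_arm", "payload": {
  "rows": "0 0 0 0 0 0 -1;0 0 0 0 0 0 -1;0 0 0 0 0 0 -1;0 0 0 0 0 0 -1;0 0 0 0 0 0 -1;0 0 0 0 0 0 -1;0 0 0 0 0 0 -1;0 0 0 0 0 0 -1"
}}

```text
clock: 8.48
eef_pos: [428.7, -328.3, 23.8]
tool_rot: [3.141, -0.0, 2.944]
force: [0.2, -0.3, -0.3]
width: 85.2
gripper_force: 0.0
```

Call:
{"api": "move_arm", "payload": {
  "rows": "0 0 -0.05 0 0 0 -1;0 0 -0.15 0 0 0 -1;0 0 -0.25 0 0 0 -1;0 0 -0.35 0 0 0 -1;0 0 -0.45 0 0 0 -1;0 0 -0.55 0 0 0 -1;0 0 -0.65 0 0 0 -1;0 0 -0.75 0 0 0 -1;0 0 -0.8 0 0 0 -1;0 0 -0.8 0 0 0 -1;0 0 -0.8 0 0 0 -1;0 0 -0.8 0 0 0 -1"
}}

```text
clock: 9.48
eef_pos: [428.0, -328.1, 262.9]
tool_rot: [3.141, -0.002, 2.944]
force: [-0.0, 0.8, 0.8]
width: 85.1
gripper_force: 0.0
```

```bash
python3 -c "
from plan import *
plan([428.4,-328.4,264,168.6],[430,-80,264,174],[440,160,264,180],[500,319,264,182.3],[512,319,200,182.3],[512,319,150,182.3],[512,319,121,182.3])"
```

```text
[430, -80, 264, 174] -> [ 0.1584  0.8127 -0.    ] rz -0.06 dist 248
[440, 160, 264, 180] -> [0.0505 0.7991 0.    ] rz -0.0667 dist 240
[500, 319, 264, 182.3] -> [-0.2   0.53  0.  ] rz -0.0256 dist 170
[512, 319, 200, 182.3] -> [-0.04   -0.0016  0.2133] rz -0.0 dist 65
[512, 319, 150, 182.3] -> [-0.      0.      0.1667] rz -0.0 dist 50
[512, 319, 121, 182.3] -> [-0.      0.      0.0967] rz -0.0 dist 29
```

Call:
{"api": "move_arm", "payload": {
  "rows": "0.158 0.813 0 0 0 -0.06 -1;0.158 0.813 0 0 0 -0.06 -1;0.158 0.813 0 0 0 -0.06 -1;0.158 0.813 0 0 0 -0.06 -1;0.158 0.813 0 0 0 -0.06 -1;0.158 0.813 0 0 0 -0.06 -1;0.158 0.813 0 0 0 -0.06 -1;0.158 0.813 0 0 0 -0.06 -1;0.158 0.813 0 0 0 -0.06 -1"
}}

```text
clock: 10.23
eef_pos: [429.6, -80.2, 262.9]
tool_rot: [-3.141, -0.002, 3.038]
force: [0.4, -0.3, -1.1]
width: 85.4
gripper_force: 0.0
```

Call:
{"api": "move_arm", "payload": {
  "rows": "0.05 0.799 0 0 0 -0.067 -1;0.05 0.799 0 0 0 -0.067 -1;0.05 0.799 0 0 0 -0.067 -1;0.05 0.799 0 0 0 -0.067 -1;0.05 0.799 0 0 0 -0.067 -1;0.05 0.799 0 0 0 -0.067 -1;0.05 0.799 0 0 0 -0.067 -1;0.05 0.799 0 0 0 -0.067 -1;0.05 0.799 0 0 0 -0.067 -1"
}}

```text
clock: 10.98
eef_pos: [440.4, 157.9, 263.0]
tool_rot: [-3.14, -0.002, 3.14]
force: [0.8, 0.4, -0.5]
width: 85.5
gripper_force: 0.0
```

Run:
```python
from h import *
t,s=cam("top"),cam("side")
A=cv2.resize(t["img"][145:245,415:500],None,fx=4.7,fy=4.7,interpolation=2)
B=cv2.resize(s["img"][268:358,340:480],None,fx=2.8,fy=2.8,interpolation=2)
E=cv2.resize(t["img"][150:225,150:210],None,fx=4,fy=4,interpolation=2)
print(A.shape,B.shape,E.shape)
o=np.zeros((600,800,3),np.uint8);o[:A.shape[0],:A.shape[1]]=A;o[:B.shape[0],402:402+B.shape[1]]=B;o[260:260+E.shape[0],500:500+E.shape[1]]=E
cv2.imwrite("pics/g4.png",np.clip(o[:,:,::-1]*1.4,0,255).astype(np.uint8))
```

```text
(470, 400, 3) (252, 392, 3) (300, 240, 3)
```

View pics/g4.png

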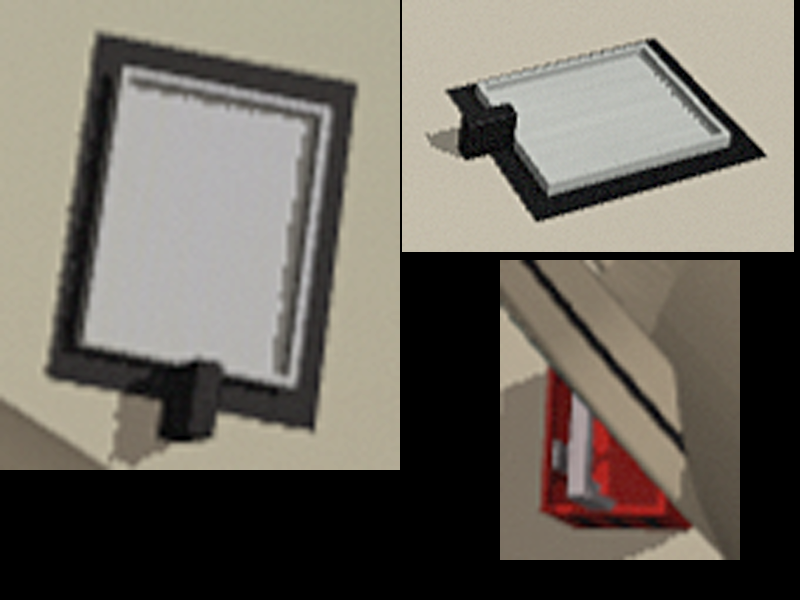

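The composite shows the tray inside the panel with even margins. The rim corners in the top crop are at (126,66), (332,103), (297,388) and (80,352). The handle bar is unmoved.

Run:
```python
from h import *
np.set_printoptions(precision=1,suppress=True)
t,s=cam("top"),cam("side")
A=lambda u,v:(415+u/4.7-.4,145+v/4.7-.4)
B=lambda u,v:(340+(u-402)/2.8-.3,268+v/2.8-.3)
def rep(n,d,f,L,z):
    P=np.array([onz(d,f(*p),z)[:2] for p in L]) # far+y, far-y, near-y, near+y
    v=P[0]+P[1]-P[2]-P[3];w=P[0]+P[3]-P[1]-P[2]
    print(n,P.mean(0),np.linalg.norm(v)/2,np.linalg.norm(w)/2,np.degrees([np.arctan2(v[1],v[0]),np.arctan2(-w[0],w[1])]))
rep("panel t",t,A,[(98,33),(356,85),(313,432),(47,375)],0)
rep("tray t",t,A,[(126,66),(332,103),(297,388),(80,350)],12)
rep("panel s",s,B,[(654,39),(766,155),(540,220),(446,90)],0)
rep("tray s",s,B,[(650,41),(728,132),(550,184),(478,84)],12)
```

```text
panel t [ 525.1 -351.8] 188.1358190497223 139.00417485494157 [-11.2 -11.5]
tray t [ 524.7 -348.8] 153.66166047364666 110.35841529444825 [-11.5  -9.8]
panel s [ 524.8 -350.1] 187.31878173432276 138.5443331875454 [-10.9 -10.2]
tray s [ 525.3 -347.6] 151.50415868903207 107.31801891225113 [-10.4 -12.6]
```

The tray is about 2.5 mm off centre and square to within about 1°, which is close to the measurement noise. On to the basket.

Call:
{"api": "move_arm", "payload": {
  "rows": "-0.2 0.53 0 0 0 -0.0256 -1;-0.2 0.53 0 0 0 -0.0256 -1;-0.2 0.53 0 0 0 -0.0256 -1;-0.2 0.53 0 0 0 -0.0256 -1;-0.2 0.53 0 0 0 -0.0256 -1;-0.2 0.53 0 0 0 -0.0256 -1;-0.2 0.53 0 0 0 -0.0256 -1"
}}

```text
clock: 11.77
eef_pos: [499.9, 317.5, 263.3]
tool_rot: [-3.14, -0.001, -3.101]
force: [0.0, 0.1, -0.5]
width: 85.4
gripper_force: 0.0
```

Call:
{"api": "move_arm", "payload": {
  "rows": "-0.02 -0.001 0.1 0 0 0 -1;-0.04 -0.0016 0.2133 0 0 0 -1;-0.04 -0.0016 0.2133 0 0 0 -1;-0.04 -0.0016 0.2133 0 0 0 -1;-0.04 -0.0016 0.2133 0 0 0 -1;-0.04 -0.0016 0.2133 0 0 0 -1"
}}

```text
clock: 12.27
eef_pos: [512.6, 319.4, 202.2]
tool_rot: [3.14, 0.003, -3.1]
force: [0.0, -0.3, 0.4]
width: 85.7
gripper_force: 0.0
```

Run:
```python
from h import *
t,s=cam("top"),cam("side")
A=cv2.resize(t["img"][135:235,140:240],None,fx=4,fy=4,interpolation=2)
B=cv2.resize(s["img"][105:205,220:320],None,fx=4,fy=4,interpolation=2)
cv2.imwrite("pics/g5.png",np.clip(np.hstack([A,B])[:,:,::-1]*1.4,0,255).astype(np.uint8))
r=read_state();print(r['eef_pos'],r['tool_rot'])
p=r['eef_pos'];print(proj(t,p),proj(s,p),proj(s,[512,319,132]))
```

```text
[512.4676745  319.6392885  201.91906271] [ 3.14009495e+00  2.62967746e-03 -3.09988614e+00]
[161.87890769 176.54078444] [260.51829157 127.25635016] [261.40931117 148.92714154]
```

View pics/g5.png

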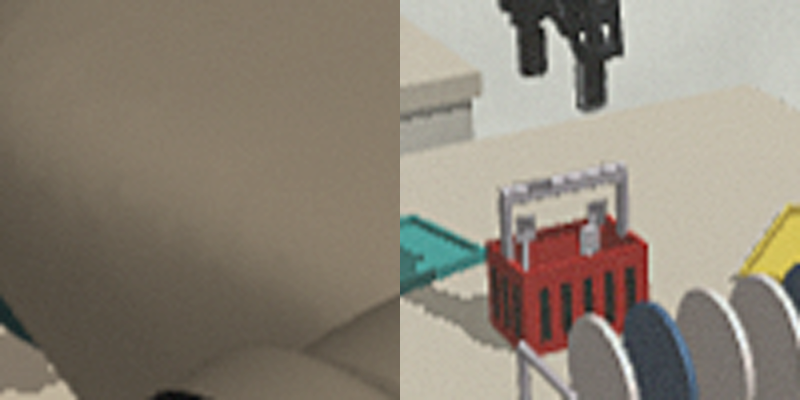

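The side crop shows the open fingers at (533,60) and (592,95), straddling the bar's middle at (563,180). I descend and grip.

Call:
{"api": "move_arm", "payload": {
  "rows": "0 0 0.06 0 0 0 -1;0 0 0.12 0 0 0 -1;0 0 0.18 0 0 0 -1;0 0 0.23 0 0 0 -1;0 0 0.263 0 0 0 -1;0 0 0.263 0 0 0 -1;0 0 0.263 0 0 0 -0.4;0 0 0.263 0 0 0 0;0 0 0.263 0 0 0 0.3;0 0 0.263 0 0 0 0.6;0 0 0.263 0 0 0 0.8;0 0 0.263 0 0 0 1"
}}

```text
clock: 13.37
eef_pos: [512.2, 319.7, 121.6]
tool_rot: [3.141, 0.001, -3.1]
force: [-0.3, 0.7, 0.7]
width: 12.8
gripper_force: 0.5
```

Call:
{"api": "move_arm", "payload": {
  "rows": "0 0 0 0 0 0 1;0 0 0 0 0 0 1;0 0 0 0 0 0 1;0 0 0 0 0 0 1;0 0 0 0 0 0 1;0 0 0 0 0 0 1"
}}

```text
clock: 13.87
eef_pos: [511.8, 319.5, 121.1]
tool_rot: [3.141, -0.0, -3.1]
force: [-0.4, 1.1, 0.4]
width: 8.5
gripper_force: 60.3
```

Call:
{"api": "move_arm", "payload": {
  "rows": "0 0 -0.02 0 0 0 1;0 0 -0.06 0 0 0 1;0 0 -0.11 0 0 0 1;0 0 -0.17 0 0 0 1;0 0 -0.23 0 0 0 1;0 0 -0.29 0 0 0 1;0 0 -0.35 0 0 0 1;0 0 -0.41 0 0 0 1;0 0 -0.46 0 0 0 1;0 0 -0.5 0 0 0 1;0 0 -0.525 0 0 0 1;0 0 -0.533 0 0 0 1"
}}

```text
clock: 14.87
eef_pos: [512.4, 319.3, 282.5]
tool_rot: [3.141, 0.002, -3.1]
force: [-0.6, -0.3, -3.3]
width: 8.8
gripper_force: 59.8
```

Run:
```python
from h import *
from plan import *
t,s=cam("top"),cam("side")
A=t["img"][110:250,130:330];B=s["img"][60:200,190:390]
cv2.imwrite("pics/g6.png",np.clip(np.hstack([cv2.resize(x,None,fx=2,fy=2) for x in(A,B)])[:,:,::-1]*1.4,0,255).astype(np.uint8))
r=read_state();print(r['eef_pos'],r['tool_rot'],r['force'],r['width'])
c=[512,319,281,182.3];g=[525,-348.5,281,169.1]
plan(c,*[[c[j]+(g[j]-c[j])*k/4 for j in range(4)] for k in (1,2,3,4)])
```

```text
[511.93536996 318.95576963 280.99751817] [-3.14138114e+00  8.82277333e-05 -3.09996043e+00] [-0.01671591  0.04350848 -2.85341195] 8.987174313781814
[515.25, 152.125, 281.0, 179.0] -> [ 0.0115 -0.5562 -0.    ] rz 0.0367 dist 167
[518.5, -14.75, 281.0, 175.7] -> [-0.0205 -0.556  -0.    ] rz 0.0367 dist 167
[521.75, -181.625, 281.0, 172.4] -> [-0.0525 -0.5539 -0.    ] rz 0.0367 dist 167
[525.0, -348.5, 281.0, 169.1] -> [-0.0843 -0.5499 -0.    ] rz 0.0367 dist 167
```

View pics/g6.png

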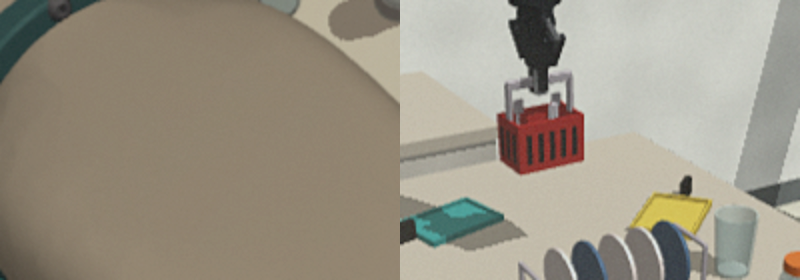

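The basket hangs upright, gripped at mid-bar at about (541,80), and is clear of everything. I carry it across at underside height of about 160 mm.

Call:
{"api": "move_arm", "payload": {
  "rows": "0 -0.02 0 0 0 0.001 1;0.001 -0.06 0 0 0 0.004 1;0.002 -0.11 0 0 0 0.007 1;0.003 -0.16 0 0 0 0.011 1;0.004 -0.21 0 0 0 0.014 1;0.005 -0.26 0 0 0 0.017 1;0.006 -0.31 0 0 0 0.02 1;0.007 -0.36 0 0 0 0.024 1;0.008 -0.41 0 0 0 0.027 1;0.009 -0.46 0 0 0 0.03 1;0.01 -0.51 0 0 0 0.0335 1;0.0115 -0.556 0 0 0 0.0367 1"
}}

```text
clock: 15.97
eef_pos: [514.9, 149.7, 280.1]
tool_rot: [-3.14, -0.002, 3.124]
force: [0.9, -0.0, -2.7]
width: 8.8
gripper_force: 59.8
```

Call:
{"api": "move_arm", "payload": {
  "rows": "-0.002 -0.05 0 0 0 0.003 1;-0.004 -0.1 0 0 0 0.0065 1;-0.0055 -0.15 0 0 0 0.01 1;-0.0075 -0.2 0 0 0 0.013 1;-0.009 -0.25 0 0 0 0.0165 1;-0.011 -0.3 0 0 0 0.02 1;-0.013 -0.35 0 0 0 0.023 1;-0.015 -0.4 0 0 0 0.0265 1;-0.0165 -0.45 0 0 0 0.03 1;-0.0185 -0.5 0 0 0 0.033 1;-0.0205 -0.556 0 0 0 0.0367 1"
}}

```text
clock: 16.88
eef_pos: [517.8, -16.3, 280.2]
tool_rot: [-3.141, -0.002, 3.067]
force: [0.6, 0.4, -2.3]
width: 8.6
gripper_force: 59.8
```

Call:
{"api": "move_arm", "payload": {
  "rows": "-0.005 -0.05 0 0 0 0.003 1;-0.0095 -0.1 0 0 0 0.0065 1;-0.014 -0.15 0 0 0 0.01 1;-0.019 -0.2 0 0 0 0.013 1;-0.0235 -0.25 0 0 0 0.0165 1;-0.0285 -0.3 0 0 0 0.02 1;-0.033 -0.35 0 0 0 0.023 1;-0.038 -0.4 0 0 0 0.0265 1;-0.0425 -0.45 0 0 0 0.03 1;-0.0475 -0.5 0 0 0 0.033 1;-0.0525 -0.554 0 0 0 0.0367 1"
}}

```text
clock: 17.8
eef_pos: [522.5, -182.7, 280.9]
tool_rot: [3.141, -0.0, 3.01]
force: [0.0, 1.0, -2.7]
width: 9.3
gripper_force: 59.8
```

Call:
{"api": "move_arm", "payload": {
  "rows": "-0.0075 -0.05 0 0 0 0.003 1;-0.015 -0.1 0 0 0 0.0065 1;-0.023 -0.15 0 0 0 0.01 1;-0.0305 -0.2 0 0 0 0.013 1;-0.0385 -0.25 0 0 0 0.0165 1;-0.046 -0.3 0 0 0 0.02 1;-0.0535 -0.35 0 0 0 0.023 1;-0.0615 -0.4 0 0 0 0.0265 1;-0.069 -0.45 0 0 0 0.03 1;-0.0765 -0.5 0 0 0 0.033 1;-0.0825 -0.535 0 0 0 0.036 1;-0.0843 -0.55 0 0 0 0.0367 1"
}}

```text
clock: 18.8
eef_pos: [525.6, -351.1, 280.6]
tool_rot: [-3.141, -0.0, 2.95]
force: [-0.2, -0.3, -2.1]
width: 8.9
gripper_force: 59.8
```

Call:
{"api": "move_arm", "payload": {
  "rows": "0 0 0.03 0 0 0 1;0 0 0.08 0 0 0 1;0 0 0.13 0 0 0 1;0 0 0.18 0 0 0 1;0 0 0.23 0 0 0 1;0 0 0.28 0 0 0 1;0 0 0.32 0 0 0 1;0 0 0.35 0 0 0 1;0 0 0.375 0 0 0 1;0 0 0.387 0 0 0 1;0 0 0.387 0 0 0 1;0 0 0.387 0 0 0 1"
}}

```text
clock: 19.8
eef_pos: [526.3, -348.3, 165.1]
tool_rot: [-3.142, 0.001, 2.953]
force: [0.6, -0.8, -2.4]
width: 8.9
gripper_force: 59.8
```

Run:
```python
from h import *
t,s=cam("top"),cam("side")
A=t["img"][125:255,400:530];B=s["img"][225:355,330:490]
A=cv2.resize(A,None,fx=2.7,fy=2.7,interpolation=2);B=cv2.resize(B,None,fx=2.7,fy=2.7,interpolation=2)
o=np.hstack([A,B]);print(o.shape);cv2.imwrite("pics/g7.png",np.clip(o[:,:,::-1]*1.4,0,255).astype(np.uint8))
r=read_state();print(r['eef_pos'],r['tool_rot'],r['force'],r['width'])
```

```text
(351, 783, 3)
[ 526.49616881 -348.49036306  165.59800663] [-3.14114981e+00  1.42366787e-03  2.95274368e+00] [ 0.62778601  0.26298424 -2.99851736] 9.3244659251767
```

View pics/g7.png

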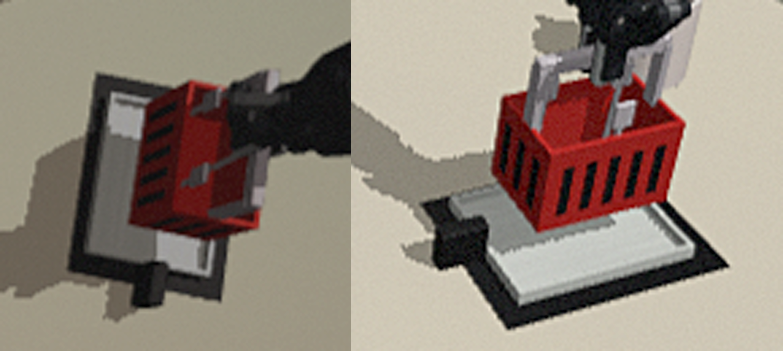

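The picture shows the basket level above the tray. In the side half the rim corners are at (498,95), (548,155) and (686,122), and the lowest corner is at (542,230). There is a clear gap to the rim.

Run:
```python
from h import *
np.set_printoptions(precision=1,suppress=True)
t,s=cam("top"),cam("side")
T=lambda u,v:(400+u/2.7-.3,125+v/2.7-.3)
S=lambda u,v:(330+(u-351)/2.7-.3,225+v/2.7-.3)
print("bar far",tri(t,T(272,72),s,S(664,46)));print("bar near",tri(t,T(252,205),s,S(540,60)))
zt=165.4-121+75
P=[onz(s,S(*p),zt) for p in((498,95),(548,155),(686,122))];print(np.array(P))
c=(P[0]+P[2])/2;v=P[2]-P[1];print("centre",c,"yaw",np.degrees(np.arctan2(v[1],v[0])),np.linalg.norm(v),np.linalg.norm(P[0]-P[1]))
B=[onz(s,S(*p),zt-75) for p in((542,230),(662,201))];print("bottom",np.array(B))
v=B[1]-B[0];y=np.arctan2(v[1],v[0]);print(np.degrees(y),np.linalg.norm(v),"c",(B[0]+B[1])/2+35*np.array([-np.sin(y),np.cos(y),0]))
# vertical check: red corner column in side image
print(proj(s,P[1]),proj(s,P[1]-[0,0,75]),S(542,230))
```

```text
bar far (array([ 577.8, -361. ,  167.6]), np.float64(5.850605032489968))
bar near (array([ 476.8, -336.5,  174.5]), np.float64(1.721471425664578))
[[ 479.  -299.6  119.4]
 [ 463.7 -370.3  119.4]
 [ 574.6 -392.2  119.4]]
centre [ 526.8 -345.9  119.4] yaw -11.198812804112737 113.04672613342153 72.35233239091106
bottom [[ 471.5 -369.1   44.4]
 [ 570.8 -390.6   44.4]]
-12.208597562530535 101.54605569790803 c [ 528.5 -345.6   44.4]
[402.7 282.1] [397.8 311.6] (400.44074074074075, 309.88518518518515)
```

Call:
{"api": "move_arm", "payload": {
  "rows": "0.001 -0.002 0.007 0 0 0 1;0.003 -0.004 0.015 0 0 0 1;0.004 -0.006 0.025 0 0 0 1;0.005 -0.007 0.034 0 0 0 1;0.005 -0.007 0.041 0 0 0 1;0.005 -0.007 0.041 0 0 0 1;0.005 -0.007 0.041 0 0 0 1;0.005 -0.007 0.041 0 0 0 1;0.005 -0.007 0.041 0 0 0 1;0.005 -0.007 0.041 0 0 0 1;0.005 -0.007 0.041 0 0 0 1;0.005 -0.007 0.041 0 0 0 1"
}}

```text
clock: 21.0
eef_pos: [524.2, -350.1, 152.6]
tool_rot: [-3.142, 0.0, 2.953]
force: [-0.1, -0.1, -3.2]
width: 8.7
gripper_force: 59.8
```

Run:
```python
from h import *
np.set_printoptions(precision=1,suppress=True)
t,s=cam("top"),cam("side")
r=read_state();print(r['eef_pos'],np.degrees(r['tool_rot']),r['force'],r['width'])
i=s["img"].astype(int);c,a=blob((i[:,:,0]>60)&(i[:,:,0]>1.8*i[:,:,1]),370,230,480,340)
p=c[c[:,0,1].argmax(),0];y=np.radians(-11);R=np.array([[np.cos(y),-np.sin(y)],[np.sin(y),np.cos(y)]])
print("lowest red px",p)
for und in(22,32,42):
    q=np.r_[[525,-348]+R@[-55,-35],und];print(und,proj(s,q))
```

```text
[ 524.1 -350.1  152.6] [-180.     0.   169.2] [ 0.2 -0.8 -2.5] 8.780891142007468
lowest red px [398 316]
22 [397.2 320.3]
32 [397.9 316.7]
42 [398.5 312.9]
```

The basket's lowest corner is at pixel (398,316), against (397.9,316.7) expected for an underside at 32 mm. It is centred, aligned and about 20 mm above the rim, so I hand in.

```bash
python3 -c "
from cell import *
print(finish_job())"
```

```text
the job is handed in; nothing more can be done
None
```

The job is handed in at about 21 s: the tray was slid onto the panel (about 2.5 mm off centre, square to within about 1°), and the basket is held still about 2 cm above its rim, centred and aligned to within about 2 mm and 1°.

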